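# Ratchet the microphone-arm mount tight on the radio desk

## Task

Bolt the microphone-arm mount down to the studio desk: take the ratcheting ring spanner from the rubber mat, seat its ring fully on the mount's hex bolt and tighten the bolt clockwise with short back-and-forth swings between the mixer and the headphone amplifier, until it pulls up firmly tight (about 1 newton-metre, felt at the handle) without overtightening it. Then lift the spanner off and lay it back flat on the mat. Turn the bolt only with the spanner, do not bang into the mixer or the amplifier, and leave the other things where they are.

Things in the scene. Friction and masses are not known exactly. Their poses are not given: they have to be found in the camera images.
- spanner_grip (a point): Ratcheting ring spanner, 212 mm long, 0.3 kg, flat on the mat. The point is in the middle of its black grip's width and thickness, 125 mm behind the ring's centre, 8 mm above the underside. x along the handle to the ring, z up; turns with the handle. The grip is 22 mm wide, 16 mm thick and reaches from 75 to 187 mm behind the ring's centre; the balance point is about 80 mm behind it.
- spanner: The same spanner; origin on its underside, under the ring's centre, axes as spanner_grip. Steel ring head 50 mm across, 14 mm thick, shank 15 mm wide. As it lies it drives clockwise seen from above; swung anticlockwise it clicks, with up to 0.2 Nm drag. At each change of direction the handle gives way by 15 to 25 degrees (pawls, hexagon play, spring) before it drives or is free to lift.
- spanner_ring (a point): Centre of the spanner's ring, 7 mm above its underside, on the toothed hexagonal ring inside the head (turns with that, not with the handle). The flats of its six-sided through hole, 25.4 mm across, face along its x axis and every 60 degrees from it; z up.
- bolt_head (a point): Hex bolt of the mount, head 24 mm across flats, from 10.5 to 22.5 mm above the desk, low round crown on top (to 24.3 mm), washer face 41 mm across beneath, on which the spanner's ring bottoms out. The point is on its axis, 16.5 mm above the desk; z up, flats face along x and every 60 degrees; turns with the bolt.
- bolt: The same bolt; origin on its axis at desk height. Tightens clockwise seen from above. It runs stiffly in its lock nut (0.2 to 0.5 Nm felt), and after 1.1 to 2.7 rad, not known beforehand, pulls up, rising some 0.2 Nm per 0.1 rad. Firmly tight: 0.9 to 1.2 Nm about its axis (9 N at mid-grip across the handle, or less with a couple at the hand); overtight from 1.8 Nm. It stays tight when let go.
- mount: Dark steel flange plate, 150 x 100 x 8 mm, fixed, with an upright stub tube (42 mm across, top 70 mm above the desk) 72 mm beyond the bolt. Origin on the bolt's axis at desk height; x points from the bolt to the stub tube, so the open side for the spanner's handle is towards -x. z up.
- mixer: Blue mixing desk, 260 (x) x 255 (y) mm, 62 mm high, fixed on the mount's -y side; its near side is about 120 mm from the bolt's axis, its front edge about 100 mm before it (mount frame). Origin under its centre. A handle within 40 degrees of the mount's -x direction clears it.
- headphone_amp: Small grey headphone amplifier box, 135 (x) x 92 (y) mm and 46 mm high, standing on the +y side of the mount as the mixer does on the other. Origin under its centre. Fixed.
- mat: Black rubber mat, 340 (x) x 260 (y) x 3 mm, fixed on the desk. Origin under its centre; its top is 3 mm above the desk.
- screwdriver: Screwdriver with black handle, 190 mm, lying on the mat (bystander). Origin under its middle.
- spare_bolt: Spare steel bolt, 50 mm, standing on its head on the mat (bystander). Origin at its underside.
- mouse: White computer mouse, about 70 x 60 x 31 mm (bystander). Origin under it.
- pen_pot: White pot, 72 mm across, 95 mm high (bystander). Origin under its centre.
- tape_roll: Roll of grey tape, 90 mm across, 19 mm high (bystander). Origin under its centre.
Not all that is in view belongs to the job. Several things have the shape of the spanner; the one meant has the colours described above.

How it is judged:
On the way, in this order (a step that is already met when the one before it is completed fails the run):
1. the spanner's ring is seated fully down on the bolt head (horizontal distance between spanner_ring and bolt_head below 0.004 m and z of spanner_ring in the frame of bolt_head below 0.004 m and angle between the z axis of spanner_ring and the z axis of bolt_head, either way round below 0.1 rad), for 0.2 s.
2. the bolt is pulled up tight while the spanner is on it (contact force between bolt and mount above 12 N and horizontal distance between spanner_ring and bolt_head below 0.005 m and z of spanner_ring in the frame of bolt_head below 0.006 m and angle between the z axis of spanner_ring and the z axis of bolt_head, either way round below 0.1 rad), for 0.2 s.
At the end, for the whole second after the job is handed in: The bolt clamps the mount (over 10 N between them, from about 0.7 Nm) and was never overtightened (70 N, about 1.8 Nm); the spanner lies flat (tilt under 0.1 rad, within 6 mm of the mat's top), its grip and ring centres on the mat, at rest and released (contact force between bolt and mount above 10 N and height (world z) of spanner_grip below 0.017 m and angle between spanner_grip's own z axis and vertical below 0.1 rad and linear speed of spanner below 0.03 m/s and x of spanner_grip in the frame of mat between -0.15 and 0.15 m and y of spanner_grip in the frame of mat between -0.12 and 0.12 m and x of spanner_ring in the frame of mat between -0.165 and 0.165 m and y of spanner_ring in the frame of mat between -0.125 and 0.125 m); the robot touches nothing.
It fails at once if the bolt is overtightened (about 1.8 Nm) (contact force between bolt and mount above 70 N).
It fails at once if the bolt is turned by the fingers (contact force between the fingers and bolt above 6 N).
It fails at once if the mixer or the headphone amplifier is struck or pushed hard (15 N) (contact force between any of spanner, the fingers, the arm and mixer above 15 N or contact force between any of spanner, the fingers, the arm and headphone_amp above 15 N).
It fails at once if another thing on the desk is moved by 40 mm or knocked over (distance of any of screwdriver, spare_bolt, mouse, pen_pot, tape_roll from where it was at the start of the episode above 0.04 m).
It also fails if it takes over 72 s, if anything falls off the work surface, if the arm or the gripper's body presses on something with over 40 N, if the wrist force passes 120 N, or if a joint passes its speed limit or range.

## Robot

A 6-joint arm with a two-finger parallel gripper is mounted at the origin on the work surface. World frame = base frame: x ahead of the robot, y to its left, z up, the work surface at z = 0. Lengths are in m, angles in rad, forces in N, time in s.
With the tool pointing down it reaches from about 0.25 to 0.725 m from the base axis. Payload 4 kg.
Tool frame: the origin (TCP) lies at the very end of the fingers, on their centre line; the grasp point (between the pads) lies 19 mm behind it; z points along the fingers, y is the line along which they close (so a half turn about z gives the same grasp; the last joint's range is limited). The gripper opens to 85 mm and grips with 20 to 120 N. Pads are 22 mm wide; open, the fingers measure 114 mm over their backs; the gripper's body (76 mm by 85 mm) begins 54 mm behind the grasp point. The pads swing forward as they close: fully open they stand 13 mm farther back than shut.
Start: joints at [1.135, 0.241, 0.005, 1.335, 0, 1.571], TCP at [0.211, 0.453, 0.195] pointing down, gripper open.
Joint ranges: [-2.72, 2.72], [-1.05, 1.87], [-1.09, 1.28], [-1.99, 2.15], [-1.42, 1.44], [-3.14, 3.14]. Speed limits (rad/s): [2.79, 2.79, 3.14, 3.14, 3.14, 3.14].

## Interface

Orientations are given as a unit quaternion [x, y, z, w].
In Python, from workcell import bot, vision, workorder, boxes_of gives the robot as it stands.
- The arm moves only by the tool send_rows, never from a script. Its argument "motion" is text: rows parted by semicolons, each of 5 numbers parted by spaces: the closure, from -1 (fully open) to 1 (shut), so that 0 is half open, then the shift along the tool's x, y, z in cm, then the turn about the tool's z in rad. In form: claw x y z twist; .... A call has 1 to 5 rows; each row is the pose to reach, as a shift and turn from the pose commanded when the call began, along the tool's axes at that moment; what a row does not reach only later rows make up. A row lasts 1/10 s, in which the tool goes at most 50 mm and 8.59 degrees, less where a joint would pass 70% of its speed; a pose out of reach is approached as far as the arm can. A call with a gripper value outside its range is refused whole. The fingers move at their own pace and stop on an object; the grip force is fixed at half the most. Time passes only in rows, so rows that repeat a pose let the fingers close. It gives the time, the measured TCP pose, the force, the opening and the grip force at its end, in the units of the state.
- bot.get_obs(): the state, without advancing time (a new reading comes with each control period).
- vision.camera(name): name is "scene" or "side" or "wrist"; returns the picture (384x512x3 uint8, red, green, blue); there is no depth.
- vision.camera_model(name): a dict with "fov_y" (degrees; the focal length in pixels is half the picture's height over the tangent of half this angle, whatever the lens; pixels are square), "cx", "cy" (the principal point, pixels), "world_from_camera" (4x4, takes a point from camera to world coordinates); the wrist camera has in their place "hand_eye" (4x4, takes a point from camera to tool coordinates, whose origin is the TCP and whose axes are the flange's). Camera axes: x right, y down, z forward; pixel columns grow to the right and rows downward; lengths in m; the calibration is good to about 2 mm. A picture is of the moment at which its call begins: read the wrist's pose just before it. camera_model takes no time and is no camera call.
- workorder.job_done(): hands the job in; it is judged then, once.
Trained networks look in the newest picture that a camera, given by its name, has taken for a name from the list of things; names that differ only in an ending like _2 or _b are one class to them, and where a whole thing is asked for, a point or a joint stands for the part that bears it (a point fixed in the world has none). Each returns a list of dicts, best first, with "conf" (0 to 1); they miss things now and then, are a little off and sometimes report something else, mostly with a low value. They report only what shows in the picture. A call takes as long as a camera call. They do not tell look-alikes from the thing itself.
- boxes_of(camera, target): "rect" ([centre column, centre row, width, height] in pixels, round what is visible of it).
The state is a dict: "clock": time; "joint_pos": joint angles; "joint_vel": joint speeds; "tau": joint torques, N m; "eef_pos": TCP position; "tool_rot": TCP orientation; "ft_force": force on the tool from outside, world axes, zero at the start; "ft_torque": the same for the moment, N m; "grip_width": finger opening in m; "grasp_force": force on a finger pad.
Only numpy, scipy, OpenCV 4.12 (cv2) and the standard library are available. Lean on these libraries where they do the work, as an engineer would, in place of code of your own. Each camera call takes 0.05 s, during which the arm holds its last target. There are 200 camera calls.

## Working session

There is one attempt and no reset: what is moved stays moved. The work goes in short steps, Python scripts to look and compute and a tool call to move; the robot and the scene stay as the last step left them, time stands still between calls to the robot, and variables do not carry over. Pictures are saved under pics/ and viewed, at most 10 in all, crops included, and the job is handed in when it is done.

Besides the shell and the picture viewer there is one more tool, called after "Emit:" by a JSON object that holds its "name" and its "arguments". send_rows: Moves the arm, as the interface text tells. Its arguments: {"type":"object","properties":{"motion":{"type":"string"}},"required":["motion"]}

```bash
mkdir -p pics; ls; cat > h.py <<'E'
import numpy as np,cv2
from workcell import bot,vision,workorder,boxes_of
from scipy.spatial.transform import Rotation as R
def tool():
    o=bot.get_obs();T=np.eye(4);T[:3,:3]=R.from_quat(o['tool_rot']).as_matrix();T[:3,3]=o['eef_pos'];return T
def cam(name):
    T=tool();im=vision.camera(name);m=vision.camera_model(name)
    W=T@np.array(m['hand_eye']) if name=='wrist' else np.array(m['world_from_camera'])
    f=im.shape[0]/2/np.tan(np.radians(m['fov_y'])/2)
    return im,(W,f,m['cx'],m['cy'])
def world(c,u,v,z):
    W,f,cx,cy=c;d=W[:3,:3]@np.array([(u-cx)/f,(v-cy)/f,1]);p=W[:3,3];return p+d*(z-p[2])/d[2]
def pix(c,P):
    W,f,cx,cy=c;q=W[:3,:3].T@(np.array(P)-W[:3,3]);return q[0]/q[2]*f+cx,q[1]/q[2]*f+cy
def save(im,n): cv2.imwrite('pics/'+n,cv2.cvtColor(im,cv2.COLOR_RGB2BGR))
E
python3 - <<'E'
from h import *
print(bot.get_obs())
for n in('scene','side','wrist'):
    im,c=cam(n);print(n,c,vision.camera_model(n).keys())
    if n!='wrist': save(cv2.resize(im,(800,600)),n+'0.png')
    for t in('spanner','spanner_ring','bolt_head','mount','mixer','headphone_amp','mat'):
        print(t,[(np.round(b['rect']),round(b['conf'],2),np.round(world(c,b['rect'][0],b['rect'][1],.015)[:2],3)) for b in boxes_of(n,t)[:4]])
E
```

```text
pics
{'clock': 0.0, 'joint_pos': array([1.13499272e+00, 2.41444128e-01, 3.76792532e-03, 1.33516658e+00,
       2.35029559e-05, 1.57076337e+00]), 'joint_vel': array([-1.73986457e-04,  6.39090817e-04,  5.40830415e-04,  8.37906054e-04,
       -2.19895048e-03, -6.97504531e-05]), 'tau': array([-1.25693066e-03, -3.72315288e+01,  2.52409405e+01,  1.70895708e-02,
       -2.64755972e-04,  9.74705074e-06]), 'eef_pos': array([0.21077872, 0.45265998, 0.19431412]), 'tool_rot': array([ 2.16165330e-01,  9.76356238e-01, -9.96488036e-04, -2.32693080e-04]), 'ft_force': array([ 0.0927904 ,  1.16748079, -0.36355965]), 'ft_torque': array([-0.01910766,  0.05792923,  0.0185882 ]), 'grasp_force': 0.0, 'grip_width': 0.08537867795716737}
scene (array([[ 0.77915324,  0.44660189, -0.43984881,  1.14680146],
       [ 0.62677488, -0.56466874,  0.53693804, -0.6786046 ],
       [-0.00857133, -0.69404321, -0.71988232,  1.06518483],
       [ 0.        ,  0.        ,  0.        ,  1.        ]]), np.float64(399.0755856447016), 256.51341685478207, 190.33847809328967) dict_keys(['fov_y', 'cx', 'cy', 'world_from_camera'])

[... 1708 characters left out ...]
0.88, array([0.497, 0.362]))]
wrist (array([[ 4.22675744e-01,  8.69554082e-01,  2.55383858e-01,
         1.45793694e-01],
       [ 9.06280944e-01, -4.05626570e-01, -1.18835752e-01,
         4.83499645e-01],
       [ 2.56364846e-04,  2.81678513e-01, -9.59508806e-01,
         3.72957267e-01],
       [ 0.00000000e+00,  0.00000000e+00,  0.00000000e+00,
         1.00000000e+00]]), np.float64(282.68300757812267), 258.8512581011441, 197.14964811939535) dict_keys(['fov_y', 'cx', 'cy', 'hand_eye'])
spanner [(array([227., 321.,  14.,  13.]), 0.75, array([0.398, 0.313]))]
spanner_ring []
bolt_head []
mount []
mixer []
headphone_amp []
mat [(array([251., 298., 181.,  96.]), 0.64, array([0.376, 0.363]))]
```

View pics/scene0.png

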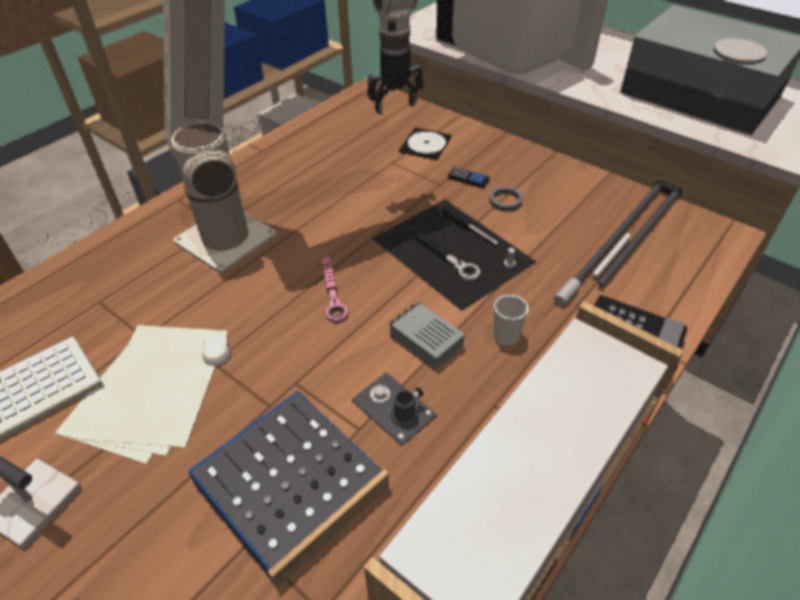

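View pics/side0.png

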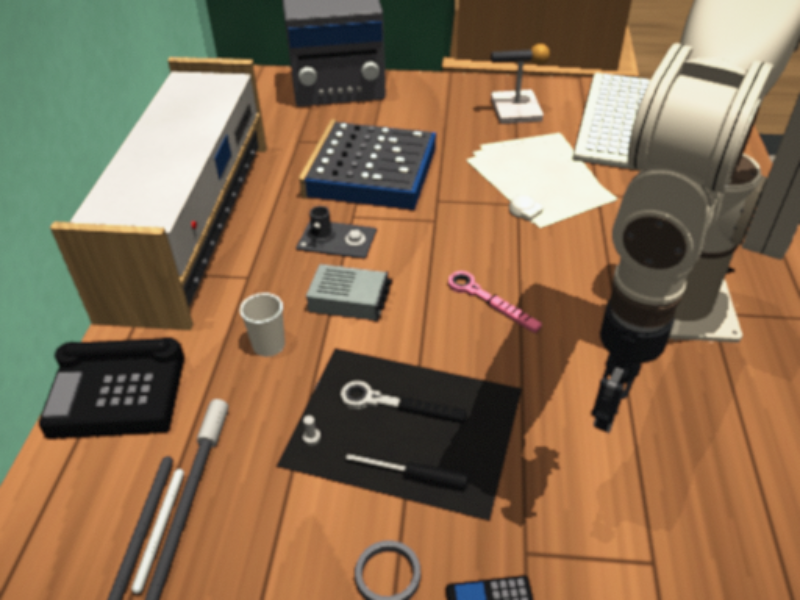

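The scene view shows the black-grip spanner on the mat, with its ring at about (468,269) in the scene picture and (357,395) in the side picture. The pink look-alike lies off the mat. The bolt is the bright spot at (380,393) and (355,238), and the stub tube is beyond it in +x.

```bash
python3 - <<'E'
from h import *
s=1.5625
C={n:cam(n)[1] for n in('scene','side')}
pts={'ring':(468,269,357,395,.012),'gripend':(418,233,466,413,.012),'bolt':(380,392,355,238,.0225),'stubtop':(405,393,319,210,.07)}
for k,(a,b,c,d,z) in pts.items():
    print(k,world(C['scene'],a/s,b/s,z),world(C['side'],c/s,d/s,z))
print(tool())
E
```

```text
ring [0.57187276 0.28443937 0.012     ] [0.57652559 0.28404384 0.012     ]
gripend [0.39238377 0.31629079 0.012     ] [0.39348805 0.30661642 0.012     ]
bolt [ 0.64360111 -0.13460712  0.0225    ] [ 0.63680369 -0.11498244  0.0225    ]
stubtop [ 0.70585493 -0.13113149  0.07      ] [ 0.71173849 -0.14085298  0.07      ]
[[-9.06542454e-01  4.22114651e-01  3.12607028e-05  2.11072708e-01]
 [ 4.22114651e-01  9.06542454e-01  2.37943304e-05  4.53279088e-01]
 [-1.82952188e-05  3.47661714e-05 -9.99999999e-01  1.95217690e-01]
 [ 0.00000000e+00  0.00000000e+00  0.00000000e+00  1.00000000e+00]]
```

Emit:
{"name": "send_rows", "arguments": {"motion": "-1 -24 -3 2 -0.288; -1 -24 -3 2 -0.288; -1 -24 -3 2 -0.288; -1 -24 -3 2 -0.288; -1 -24 -3 2 -0.288"}}

```text
clock: 1.8
eef_pos: [0.4135, 0.3262, 0.1756]
tool_rot: [0.074, 0.997, 0.0, 0.0]
ft_force: [1.1, 1.1, 0.5]
grip_width: 0.0853
grasp_force: 0.0
```

```bash
python3 - <<'E'
from h import *
print(bot.get_obs()['joint_pos'],tool())
im,c=cam('wrist');save(im,'w1.png')
for P in((.575,.284,.01),(.451,.302,.011),(.39,.311,.011)):print(pix(c,P))
E
```

```text
[6.67895771e-01 3.01749094e-01 3.59754456e-02 1.30438156e+00
 1.29740980e-04 8.15197239e-01] [[-9.89170674e-01  1.46769202e-01  4.23005270e-04  4.13456520e-01]
 [ 1.46769406e-01  9.89170608e-01  4.98929792e-04  3.26205045e-01]
 [-3.45196853e-04  5.55610951e-04 -9.99999786e-01  1.75627504e-01]
 [ 0.00000000e+00  0.00000000e+00  0.00000000e+00  1.00000000e+00]]
(np.float64(245.98932390566162), np.float64(290.9079351535287))
(np.float64(244.32696506130785), np.float64(206.24203747048412))
(np.float64(243.51887555812976), np.float64(157.92408788399143))
```

View pics/w1.png

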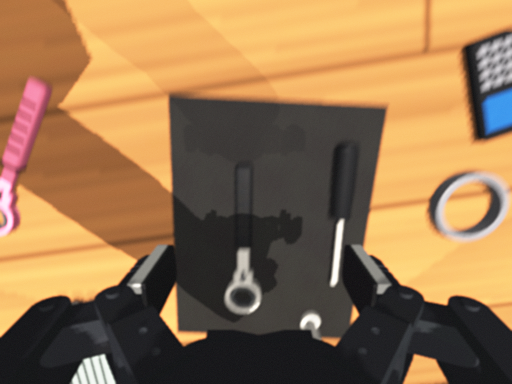

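The wrist view shows the spanner's ring at (242,294), with the grip running from (244,163) to (244,247) on the mat. The spare bolt is at (311,322) and the screwdriver is to the right, about 100 px away.

```bash
python3 - <<'E'
from h import *
T=tool();im,c=cam('wrist')
r=world(c,242,294,.017);t=world(c,244,163,.019);d=(r-t)[:2];L=np.linalg.norm(d)
print(r,t,L,np.degrees(np.arctan2(d[1],d[0])));d/=L
g=r[:2]-.125*d;print(g, T[:3,:3].T@np.array([g[0]-T[0,3],g[1]-T[1,3],.004-T[2,3]])*100)
b=cv2.bitwise_not(im)
print(boxes_of('wrist','spanner')[:2])
E
```

```text
[0.58083649 0.27216755 0.017     ] [0.40162094 0.30604384 0.019     ] 0.1823891863212667 -10.70405937406018
[0.45801153 0.29538458] [-4.09549167 -1.93716088 17.09407045]
[{'rect': [246.8, 230.7, 36.3, 152.3], 'conf': 0.85}, {'rect': [27.4, 150.3, 54.8, 156.1], 'conf': 0.83}]
```

Emit:
{"name": "send_rows", "arguments": {"motion": "-1 -3.9 -1.7 10 0.02; -1 -3.9 -1.7 10 0.02; -1 -3.9 -1.7 14 0.02; -1 -3.9 -1.7 17 0.02; -1 -3.9 -1.7 17 0.02"}}

```text
clock: 2.45
eef_pos: [0.4432, 0.3027, 0.001]
tool_rot: [0.083, 0.997, -0.003, -0.004]
ft_force: [-1.1, -0.2, -1.1]
grip_width: 0.0857
grasp_force: 0.0
```

Emit:
{"name": "send_rows", "arguments": {"motion": "1 0 0 0 0; 1 0 0 0 0; 1 0 0 0 0; 1 0 0 0 0; 1 0 0 0 0"}}

```text
clock: 2.95
eef_pos: [0.4487, 0.3053, 0.0068]
tool_rot: [0.084, 0.996, 0.001, 0.001]
ft_force: [0.2, 0.1, 0.0]
grip_width: 0.0121
grasp_force: 0.0
```

```bash
python3 - <<'E'
from h import *
im,c=cam('side');im2,c2=cam('scene');print(bot.get_obs()['grip_width'],tool()[:3,3])
a=cv2.resize(im[180:340,150:350],(500,400),interpolation=cv2.INTER_CUBIC);b=cv2.resize(im2[110:230,220:340],(300,400)[:1]*2,interpolation=cv2.INTER_CUBIC)
o=np.zeros((400,800,3),np.uint8);o[:,:500]=a;o[:300,500:]=b;save(o,'g1.png')
E
```

```text
0.0004092300255987484 [0.44835457 0.3048888  0.00617813]
```

View pics/g1.png

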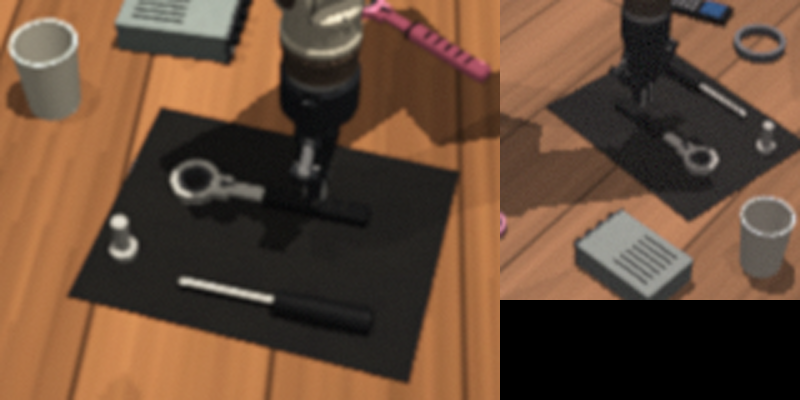

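The picture shows the shut fingertips at the handle, about (318,195) in the crop, and the ring hasn't moved. The grasp missed or slipped off. I'll look closer with the brightness raised.

```bash
python3 - <<'E'
from h import *
g=lambda im:(255*(im/255.)**.45).astype(np.uint8)
im,c=cam('side');im2,c2=cam('scene');im3,c3=cam('wrist');T=tool()
P=T[:3,3];o=np.zeros((600,800,3),np.uint8)
for k,(i,cc,s) in enumerate(((im,c,5),(im2,c2,5),(im3,c3,1))):
    u,v=pix(cc,P);print(u,v)
    if k<2:
        x0,y0=int(u)-40,int(v)-32;cr=cv2.resize(g(i[y0:y0+60,x0:x0+80]),(400,300),interpolation=cv2.INTER_CUBIC)
        cv2.circle(cr,(int((u-x0)*5),int((v-y0)*5)),3,(255,0,0),1);o[:300,400*k:400*k+400]=cr
    else: o[300:,:400]=cv2.resize(g(i),(400,300))
save(o,'g2.png')
E
```

```text
276.94888854297614 263.82324473385756
276.7213464101394 157.3967593181353
258.7989333045783 225.02248861085408
```

View pics/g2.png

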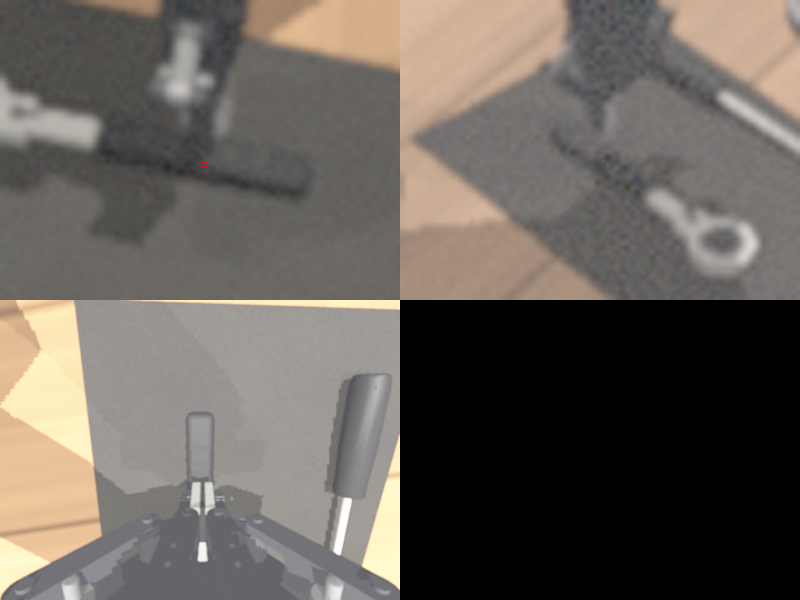

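```bash
python3 - <<'E'
from h import *
T=np.array([[-9.89170674e-01,1.46769202e-01,4.23e-04,.41345652],[1.46769406e-01,9.89170608e-01,4.99e-04,.326205045],[-3.45e-04,5.556e-04,-1,.1756275],[0,0,0,1]])
m=vision.camera_model('wrist');H=np.array(m['hand_eye']);f=192/np.tan(np.radians(m['fov_y'])/2)
for dz in(-.01,0,.01,.02):
    T2=T.copy();T2[2,3]+=dz;c=(T2@H,f,m['cx'],m['cy'])
    a,b,d=[world(c,*p,.003)[:2] for p in((170,96),(386,107),(179,331))]
    print(dz,a,b,np.linalg.norm(a-b),np.linalg.norm(a-d))
for n,q in(('side',((335,350),(521,378),(279,467),(490,519))),):
    c=cam(n)[1]
    for p in q:print(world(c,p[0]/1.5625,p[1]/1.5625,.003))
o=bot.get_obs();print(o['joint_pos'],o['tau'],o['ft_force'],o['eef_pos'])
E
```

```text
-0.01 [0.30794936 0.24004298] [0.35607744 0.48238939] 0.24707912802409274 0.3233809681392633
0 [0.30694324 0.2372055 ] [0.35648547 0.48667284] 0.25433911131339304 0.33288294608270136
0.01 [0.30593711 0.23436803] [0.35689351 0.49095628] 0.2615990946026935 0.34238492402613935
0.02 [0.30493099 0.23153056] [0.35730155 0.49523973] 0.26885907789199376 0.3518869019695774
[0.63179304 0.17824811 0.003     ]
[0.30179504 0.21655818 0.003     ]
[0.67871848 0.42835194 0.003     ]
[0.35131605 0.49052586 0.003     ]
[ 5.97118018e-01  4.77507483e-01 -1.78021449e-01  9.15372104e-01
 -1.49547601e-06  7.65044646e-01] [ 1.07318597e-02 -4.39531660e+01  2.08558023e+01  1.22883688e-03
  4.45408114e-04  8.15149292e-05] [-0.52393579 -0.10850825  0.08599269] [0.44805321 0.30463715 0.00557375]
```

The fingers shut on top of the handle, centred on it but too high. I'll check the height by touching.

Emit:
{"name": "send_rows", "arguments": {"motion": "1 0 0 0.1 0; 1 0 0 0.2 0; 1 0 0 0.3 0; 1 0 0 0.3 0; 1 0 0 0.3 0"}}

```text
clock: 3.75
eef_pos: [0.448, 0.3047, 0.0025]
tool_rot: [0.084, 0.996, -0.0, -0.0]
ft_force: [-0.4, -0.1, 0.3]
grip_width: 0.0004
grasp_force: 0.0
```

Emit:
{"name": "send_rows", "arguments": {"motion": "1 0 0 0.15 0; 1 0 0 0.3 0; 1 0 0 0.4 0; 1 0 0 0.5 0; 1 0 0 0.5 0"}}

```text
clock: 4.25
eef_pos: [0.4479, 0.3046, -0.0026]
tool_rot: [0.084, 0.996, -0.0, -0.0]
ft_force: [-0.4, -0.1, -0.2]
grip_width: 0.0
grasp_force: 0.0
```

Emit:
{"name": "send_rows", "arguments": {"motion": "1 0 0 0.15 0; 1 0 0 0.3 0; 1 0 0 0.4 0; 1 0 0 0.5 0; 1 0 0 0.5 0"}}

```text
clock: 4.75
eef_pos: [0.448, 0.3046, -0.0076]
tool_rot: [0.084, 0.996, -0.0, -0.0]
ft_force: [-0.0, 0.4, 0.4]
grip_width: 0.0
grasp_force: 0.0
```

```bash
python3 - <<'E'
from h import *
g=lambda im:(255*(im/255.)**.45).astype(np.uint8)
im,c=cam('side');im2,c2=cam('scene');im3,c3=cam('wrist');T=tool()
P=T[:3,3].copy();o=np.zeros((600,800,3),np.uint8)
for k,(i,cc,s) in enumerate(((im,c,5),(im2,c2,5),(im3,c3,1))):
    P2=P.copy();P2[2]=.019;u,v=pix(cc,P2);print(u,v)
    if k<2:
        x0,y0=int(u)-40,int(v)-32;cr=cv2.resize(g(i[y0:y0+60,x0:x0+80]),(400,300),interpolation=cv2.INTER_CUBIC)
        for z,col in((.019,(255,0,0)),(.003,(0,255,0))):
            P2[2]=z;u,v=pix(cc,P2);cv2.circle(cr,(int((u-x0)*5),int((v-y0)*5)),3,col,1)
        o[:300,400*k:400*k+400]=cr
    else: o[300:,:400]=cv2.resize(g(i),(400,300))
save(o,'g3.png')
E
```

```text
276.99153716201505 260.6246838479754
276.8377640729969 154.86403447621143
258.98523745438075 242.27901998654252
```

View pics/g3.png

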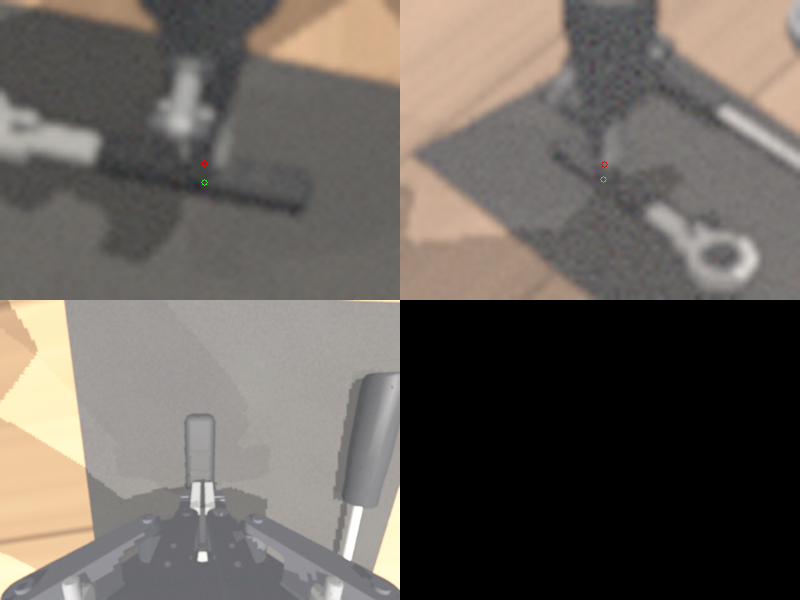

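Seen from the side, the shut tips still appear just above the handle's top. The state's z seems to read well below the true height, so I'll keep probing gently.

Emit:
{"name": "send_rows", "arguments": {"motion": "1 0 0 0.1 0; 1 0 0 0.2 0; 1 0 0 0.2 0"}}

```text
clock: 5.2
eef_pos: [0.4479, 0.3046, -0.0096]
tool_rot: [0.084, 0.996, -0.0, -0.0]
ft_force: [0.3, 0.1, 0.1]
grip_width: 0.0002
grasp_force: 0.0
```

Emit:
{"name": "send_rows", "arguments": {"motion": "1 0 0 0.1 0; 1 0 0 0.2 0; 1 0 0 0.2 0"}}

```text
clock: 5.5
eef_pos: [0.4479, 0.3046, -0.0116]
tool_rot: [0.084, 0.996, -0.0, -0.0]
ft_force: [0.2, -0.5, -0.1]
grip_width: 0.0
grasp_force: 0.0
```

Emit:
{"name": "send_rows", "arguments": {"motion": "1 0 0 0.15 0; 1 0 0 0.3 0; 1 0 0 0.3 0"}}

```text
clock: 5.8
eef_pos: [0.4479, 0.3046, -0.0147]
tool_rot: [0.084, 0.996, -0.0, -0.0]
ft_force: [0.5, -0.3, -1.4]
grip_width: 0.0004
grasp_force: 0.0
```

Emit:
{"name": "send_rows", "arguments": {"motion": "1 0 0 0.15 0; 1 0 0 0.3 0; 1 0 0 0.3 0"}}

```text
clock: 6.1
eef_pos: [0.4482, 0.3048, -0.017]
tool_rot: [0.084, 0.996, 0.0, 0.0]
ft_force: [-1.1, -0.6, 3.3]
grip_width: -0.0002
grasp_force: 1.7
```

Contact comes at a reading of about -0.0165, which is the grip's top at 0.019. So the true tip is about 35 mm above the reported z, and I'll work with that offset.

Emit:
{"name": "send_rows", "arguments": {"motion": "1 0 0 -1.5 0; -1 0 0 -2.5 0; -1 0 0 -2.5 0; -1 0 0 -2.5 0; -1 0 0 -2.5 0"}}

```text
clock: 6.6
eef_pos: [0.4477, 0.3045, 0.0071]
tool_rot: [0.084, 0.996, -0.0, -0.0]
ft_force: [-0.6, -0.1, -0.4]
grip_width: 0.0584
grasp_force: 0.0
```

Emit:
{"name": "send_rows", "arguments": {"motion": "-1 0 0 0 0; -1 0 0 2.5 0; -1 0 0 3.7 0; -1 0 0 3.7 0; -1 0 0 3.7 0"}}

```text
clock: 7.1
eef_pos: [0.4477, 0.3044, -0.0298]
tool_rot: [0.084, 0.996, -0.0, -0.001]
ft_force: [0.2, 0.4, 0.1]
grip_width: 0.0857
grasp_force: 0.0
```

Emit:
{"name": "send_rows", "arguments": {"motion": "1 0 0 0 0; 1 0 0 0 0; 1 0 0 0 0; 1 0 0 0 0; 1 0 0 0 0"}}

```text
clock: 7.6
eef_pos: [0.4485, 0.3048, -0.0287]
tool_rot: [0.084, 0.996, 0.0, 0.0]
ft_force: [-0.9, -0.9, 6.1]
grip_width: 0.0202
grasp_force: 61.4
```

Emit:
{"name": "send_rows", "arguments": {"motion": "1 0 0 0 0; 1 0 0 0 0"}}

```text
clock: 7.8
eef_pos: [0.4484, 0.3048, -0.0288]
tool_rot: [0.084, 0.996, 0.0, 0.0]
ft_force: [-0.6, -1.1, 5.7]
grip_width: 0.02
grasp_force: 61.1
```

Gripped at 61 N. Next I lift, and work out the mount's pose from its plate corners.

Emit:
{"name": "send_rows", "arguments": {"motion": "1 0 0 -3 0; 1 0 0 -7 0; 1 0 0 -11 0; 1 0 0 -15 0; 1 0 0 -15 0"}}

```text
clock: 8.3
eef_pos: [0.4513, 0.3072, 0.1261]
tool_rot: [0.084, 0.996, 0.004, 0.004]
ft_force: [0.6, 0.0, -2.4]
grip_width: 0.0202
grasp_force: 60.2
```

```bash
python3 - <<'E'
from h import *
s=1.5625
C={n:cam(n)[1] for n in('scene','side')}
for n,q in(('side',((313,222),(376,230),(366,256),(298,248))),('scene',((387,373),(437,408),(402,442),(352,404)))):
    p=np.array([world(C[n],a/s,b/s,.008)[:2] for a,b in q]);print(n,p.round(3).tolist(),p.mean(0))
    for i in range(4):
        d=p[(i+1)%4]-p[i];print(np.linalg.norm(d).round(3),np.degrees(np.arctan2(d[1],d[0])).round(1))
im,c=cam('wrist')
g=im.mean(2);print(tool()[:3,3])
# bolt blobs
for n in('scene','side'):
    i=cam(n)[0].mean(2);u,v=(243,251) if n=='scene' else (227,152)
    print(n);print(i[v-6:v+7,u-8:u+9].astype(int))
E
```

```text
side [[0.737, -0.179], [0.6, -0.163], [0.61, -0.077], [0.752, -0.091]] [ 0.67484758 -0.12750969]
0.139 173.2
0.086 83.4
0.143 -5.6
0.089 -99.6
scene [[0.617, -0.081], [0.751, -0.086], [0.745, -0.19], [0.611, -0.185]] [ 0.68112928 -0.1352376 ]
0.135 -2.1
0.105 -93.6
0.134 177.8
0.104 86.9
[0.44684555 0.30407015 0.11900833]
scene
[[140 128 113 100  90  91  95 106 104  94  92  90  84  84  86  87  85]
 [127 110  94  89  98 109 122 146 141 122 114 103  91  85  85  88  87]
 [107  95  91 104 127 153 165 184 184 166 156 136 120 102  89  88  87]
 [ 91  86 105 144 171 185 194 197 199 192 183 171 161 132  99  88  89]
 [ 87  96 136 180 188 189 198 199 200 197 189 183 188 167 124  92  88]
 [ 89 114 170 193 185 180 192 199 201 193 184 179 194 187 144  99  88]
 [ 89 120 185 195 178 166 177 187 189 176 162 165 182 190 150 102  92]
 [ 89 125 189 194 155 130 136 155 156 137 119 112 144 182 150 103  88]
 [ 89 116 178 189 151 103  93 107 118  97  86  96 132 173 135  95  90]
 [ 87  99 142 180 171 136 102  91  91  91 106 129 148 159 116  89  91]
 [ 88  86 105 156 183 181 153 133 131 134 148 166 163 127  9
[... 382 characters left out ...]
 92 116 157 200 223 225 225 225 213 186 154 125  95  85  84]
 [ 85  91 116 142 164 190 212 221 220 218 206 180 173 169 126  90  83]
 [ 86 106 150 164 144 151 184 195 194 192 172 153 179 199 160 103  85]
 [ 87 119 173 179 131 112 138 145 139 136 129 135 187 214 180 114  85]
 [ 87 116 174 192 153 106  96  97  92  98 115 160 203 212 175 114  88]
 [ 84 102 155 197 190 160 136 128 127 133 159 192 207 188 141  97  84]
 [ 86  90 119 164 190 194 188 184 183 182 187 194 178 138 101  88  86]
 [ 89  87  93 111 142 168 178 180 182 178 165 149 126  99  87  86  85]
 [ 87  87  85  85  94 104 110 114 116 113 104  98  91  87  85  85  82]
 [ 86  86  86  84  82  82  81  84  84  85  84  83  86  87  85  84  84]]
```

```bash
cat >> h.py <<'E'
from scipy.optimize import least_squares
A=np.linspace(0,2*np.pi,180)
def ext(c,x,y,z,r):
    p=np.array([pix(c,(x+r*np.cos(a),y+r*np.sin(a),z)) for a in A]);return p[:,0].min(),p[:,0].max(),p[:,1].min(),p[:,1].max()
E
python3 - <<'E'
from h import *
cs=cam('scene')[1];cd=cam('side')[1]
def f(c,ul,ur,vb,g):
    def r(q):
        e=ext(c,q[0],q[1],.0105,.0205);return [(e[0]+e[1]-ul-ur)/2,e[3]-vb]
    s=least_squares(r,g).x;e=ext(c,*s,.0105,.0205);return s,e
print(f(cs,236.2,249.2,257.2,(.64,-.13)));print(f(cd,220.2,233.6,156.8,(.64,-.13)))
E
```

```text
(array([ 0.63895777, -0.13218131]), (np.float64(236.28826806021374), np.float64(249.1117319397863), np.float64(246.59625719136363), np.float64(257.2)))
(array([ 0.64027662, -0.12728586]), (np.float64(220.5692365761119), np.float64(233.23076342388808), np.float64(148.7951168229605), np.float64(156.8)))
```

Emit:
{"name": "send_rows", "arguments": {"motion": "1 -7.5 -22.6 0 -0.24; 1 -7.5 -22.6 0 -0.24; 1 -7.5 -22.6 0 -0.24; 1 -7.5 -22.6 0 -0.24; 1 -7.5 -22.6 0 -0.24"}}

```text
clock: 9.15
eef_pos: [0.4834, 0.0668, 0.1194]
tool_rot: [-0.036, 0.999, -0.0, -0.001]
ft_force: [0.7, 0.5, -3.8]
grip_width: 0.0203
grasp_force: 60.2
```

```bash
python3 - <<'E'
from h import *
T=tool();x=T[:3,0];print(T[:3,3],np.degrees(np.arctan2(-x[1],-x[0])))
ps=np.radians(17.5);g=np.array([.6395,-.13])-.125*np.array([np.cos(ps),np.sin(ps)])
d=T[:3,:3].T@np.array([*(g-T[:2,3]),0]);print(d*100,np.arctan2(-x[1],-x[0])-ps)
E
```

```text
[0.48341996 0.06678839 0.1194435 ] 4.094864485732645
[-2.00348853e+00 -2.36410735e+01  1.56148349e-02] -0.23396375139998865
```

Emit:
{"name": "send_rows", "arguments": {"motion": "1 -2 -23.6 0 -0.234; 1 -2 -23.6 0 -0.234; 1 -2 -23.6 0 -0.234; 1 -2 -23.6 0 -0.234; 1 -2 -23.6 0 -0.234"}}

```text
clock: 9.65
eef_pos: [0.5205, -0.1671, 0.1193]
tool_rot: [-0.152, 0.988, 0.0, -0.001]
ft_force: [1.4, 0.9, -3.0]
grip_width: 0.0203
grasp_force: 60.2
```

Emit:
{"name": "send_rows", "arguments": {"motion": "1 0 0 4 0; 1 0 0 8 0; 1 0 0 10 0; 1 0 0 10 0; 1 0 0 10 0"}}

```text
clock: 10.15
eef_pos: [0.5207, -0.1645, 0.02]
tool_rot: [-0.153, 0.988, 0.0, -0.001]
ft_force: [0.0, -0.0, -2.9]
grip_width: 0.0204
grasp_force: 60.2
```

```bash
python3 - <<'E'
from h import *
T=tool();x=T[:3,0];print(T[:3,3],np.degrees(np.arctan2(-x[1],-x[0])))
o=np.zeros((400,800,3),np.uint8)
for k,(n,u,v) in enumerate((('scene',243,245),('side',227,147))):
    i,c=cam(n);cr=i[v-25:v+25,u-25:u+25];o[:,400*k:400*k+400]=cv2.resize(cr,(400,400),interpolation=cv2.INTER_NEAREST)
    np.save(n+'_hov.npy',i)
    for e in (ext(c,.6395,-.13,.064,.025),): print(n,np.round(e,1),[round((e[0]-u+25)*8),round((e[2]-v+25)*8)])
save(o,'hov.png')
E
```

```text
[ 0.52071986 -0.16449346  0.01999178] 17.544128014595472
scene [234.7 250.8 235.  248. ] [133, 120]
side [218.3 234.1 134.3 144. ] [131, 98]
```

View pics/hov.png

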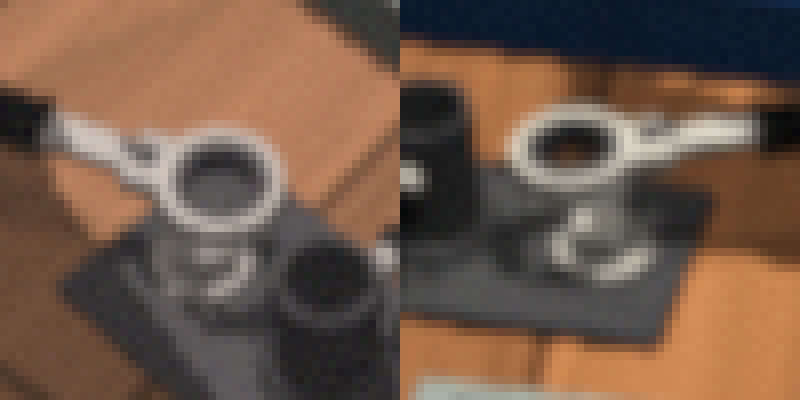

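The hover view shows the ring at about (222,178) in the scene crop and (169,145) in the side crop, roughly 8 mm too far in +x over the bolt at (210,270) and (600,245).

```bash
python3 - <<'E'
from h import *
cs=cam('scene')[1];cd=cam('side')[1]
def tri(a,b,g=(.64,-.13,.06)):
    s=least_squares(lambda P:np.r_[np.array(pix(cs,P))-a,np.array(pix(cd,P))-b],g);return s.x,s.fun.round(2)
ring,e=tri((245.25,241.7),(222.7,139.7));print('ring',ring,e)
b=lambda c,xy:np.array(pix(c,(*xy,.0105)))
bolt,e=tri(b(cs,(.63896,-.13218)),b(cd,(.64028,-.12729)),(.64,-.13,.01));print('bolt',bolt,e)
for z in(.0658,):print('ring fixed z',world(cs,245.25,241.7,z),world(cd,222.7,139.7,z))
T=tool();print((T[:3,:3].T@np.r_[(bolt-ring)[:2],0]*100))
print(T[:3,:3].T@(ring-T[:3,3])*100)
E
```

```text
ring [ 0.64853373 -0.1260068   0.06489575] [ 0.51  0.2   0.52 -0.21]
bolt [ 0.63948234 -0.13076197  0.00847834] [ 0.43  0.17  0.43 -0.18]
ring fixed z [ 0.64725862 -0.12691198  0.0658    ] [ 0.64976701 -0.12362783  0.0658    ]
[ 1.00642717 -0.1802519  -0.00251178]
[-13.16952027  -0.08792945  -4.21459108]
```

Emit:
{"name": "send_rows", "arguments": {"motion": "1 1.0 -0.15 0 0; 1 1.0 -0.15 1.2 0; 1 1.0 -0.15 2.2 0; 1 1.0 -0.15 2.2 0; 1 1.0 -0.15 2.2 0"}}

```text
clock: 10.85
eef_pos: [0.5115, -0.1688, -0.0022]
tool_rot: [-0.153, 0.988, 0.0, -0.001]
ft_force: [0.1, -0.4, -3.5]
grip_width: 0.0202
grasp_force: 60.2
```

```bash
python3 - <<'E'
from h import *
T=tool();print(T[:3,3])
o=np.zeros((400,800,3),np.uint8)
for k,(n,u,v) in enumerate((('scene',243,245),('side',227,147))):
    i,c=cam(n);cr=i[v-20:v+20,u-20:u+20];o[:,400*k:400*k+400]=cv2.resize(cr,(400,400),interpolation=cv2.INTER_CUBIC)
    # ideal ring: outer circle centred on bolt at ring top
    z=.003+T[2,3]+.0288+.014
    ctr=(.63896,-.13218) if k==0 else (.64028,-.12729)
    for r in(.025,.0127):
        p=np.array([pix(c,(ctr[0]+r*np.cos(a),ctr[1]+r*np.sin(a),z)) for a in A]);p=(p-[u-20,v-20]+.5)*10+[400*k,0]
        cv2.polylines(o,[p.astype(int)],True,(255,0,0),1)
save(o,'hov2.png')
E
```

```text
[ 0.51147958 -0.16878187 -0.00222424]
```

View pics/hov2.png

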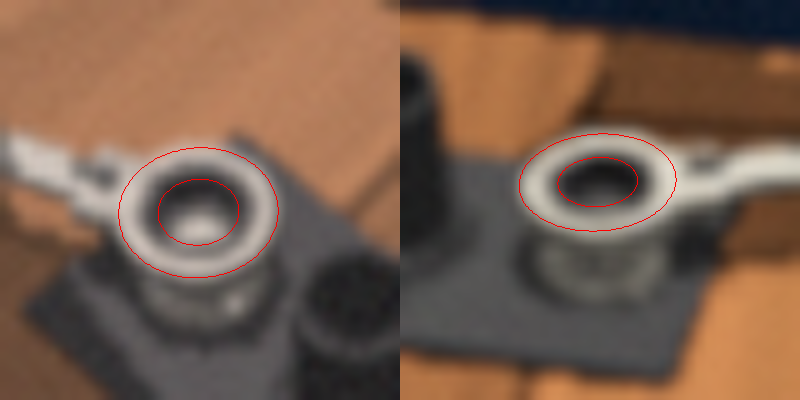

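The overlay shows the ring concentric with the bolt in both views, within about 1 mm. I'll lower it by feel.

Emit:
{"name": "send_rows", "arguments": {"motion": "1 0 0 0.4 0; 1 0 0 0.7 0; 1 0 0 0.9 0; 1 0 0 0.9 0"}}

```text
clock: 11.35
eef_pos: [0.5124, -0.169, -0.0104]
tool_rot: [-0.153, 0.988, -0.0, 0.0]
ft_force: [-0.5, -0.7, -0.5]
grip_width: 0.0203
grasp_force: 60.5
```

```bash
cat > s.py <<'E'
from h import *
L=.1317;o=bot.get_obs();T=tool();x=T[:3,0];F=o['ft_force'];M=o['ft_torque']
r=L*x  # ring->tool
psi=np.degrees(np.arctan2(-x[1],-x[0]))
Fy=F@T[:3,1]
print('t',round(o['clock'],2),'eef',T[:3,3].round(4),'psi',psi.round(1),'tilt',T[:2,2].round(4),'F',F.round(1),'M',M.round(2),'tau_z about bolt',round(r[0]*F[1]-r[1]*F[0]+M[2],2),'ringxy',(T[:2,3]-L*x[:2]).round(4))
E
python3 s.py
```

```text
t 11.35 eef [ 0.5124 -0.169  -0.0104] psi 17.5 tilt [0.0005 0.    ] F [-0.5 -0.7 -0.5] M [0.04 0.08 0.  ] tau_z about bolt 0.08 ringxy [ 0.638  -0.1293]
```

Emit:
{"name": "send_rows", "arguments": {"motion": "1 -0.07 1.32 0.1 0.1; 1 -0.26 2.62 0.2 0.2; 1 -0.59 3.90 0.2 0.3; 1 -1.04 5.14 0.2 0.4; 1 -1.62 6.33 0.2 0.5"}}

```text
clock: 11.85
eef_pos: [0.5095, -0.1034, -0.0116]
tool_rot: [0.099, 0.995, 0.0, 0.001]
ft_force: [0.4, 1.3, -1.1]
grip_width: 0.0205
grasp_force: 60.5
```

```bash
python3 s.py
```

```text
t 11.85 eef [ 0.5095 -0.1034 -0.0116] psi -11.3 tilt [ 0.0022 -0.0001] F [ 0.4  1.3 -1.1] M [-0.03 -0.3   0.01] tau_z about bolt -0.16 ringxy [ 0.6386 -0.1293]
```

Emit:
{"name": "send_rows", "arguments": {"motion": "1 0 0 0.15 0; 1 0 0 0.3 0; 1 0 0 0.3 0"}}

```text
clock: 12.15
eef_pos: [0.5098, -0.1045, -0.0151]
tool_rot: [0.096, 0.995, -0.0, 0.001]
ft_force: [4.5, -0.6, -4.4]
grip_width: 0.0204
grasp_force: 60.1
```

```bash
python3 s.py
```

```text
t 12.15 eef [ 0.5098 -0.1045 -0.0151] psi -11.1 tilt [ 0.0024 -0.0006] F [ 4.5 -0.6 -4.4] M [ 0.06 -0.5   0.09] tau_z about bolt 0.05 ringxy [ 0.639  -0.1297]
```

Emit:
{"name": "send_rows", "arguments": {"motion": "1 -0.1 0 0.2 0; 1 -0.1 0 0.4 0; 1 -0.1 0 0.6 0; 1 -0.1 0 0.6 0"}}

```text
clock: 12.55
eef_pos: [0.5097, -0.1043, -0.0217]
tool_rot: [0.097, 0.995, -0.0, 0.0]
ft_force: [2.6, 0.3, -2.2]
grip_width: 0.0201
grasp_force: 60.4
```

```bash
python3 s.py
```

```text
t 12.55 eef [ 0.5097 -0.1043 -0.0217] psi -11.1 tilt [ 0.0002 -0.0002] F [ 2.6  0.3 -2.2] M [-0.11 -0.56 -0.07] tau_z about bolt -0.18 ringxy [ 0.6389 -0.1297]
```

Emit:
{"name": "send_rows", "arguments": {"motion": "1 -0.1 0 0.1 0; 1 -0.1 0 0.2 0; 1 -0.1 0 0.2 0"}}

```text
clock: 12.85
eef_pos: [0.5099, -0.1042, -0.0234]
tool_rot: [0.097, 0.995, -0.0, -0.0]
ft_force: [-1.0, 0.2, 0.9]
grip_width: 0.0201
grasp_force: 60.7
```

```bash
python3 s.py
```

```text
t 12.85 eef [ 0.5099 -0.1042 -0.0234] psi -11.1 tilt [-0.0009 -0.0001] F [-1.   0.2  0.9] M [-0.06 -0.14 -0.04] tau_z about bolt -0.04 ringxy [ 0.6391 -0.1295]
```

Emit:
{"name": "send_rows", "arguments": {"motion": "1 -0.04 1.05 0 0.08; 1 -0.17 2.10 0 0.16; 1 -0.38 3.13 0 0.24; 1 -0.67 4.15 0 0.32; 1 -1.04 5.14 0 0.4"}}

```text
clock: 13.35
eef_pos: [0.5303, -0.0562, -0.0233]
tool_rot: [0.294, 0.956, -0.001, -0.0]
ft_force: [-0.6, -2.3, -0.4]
grip_width: 0.0204
grasp_force: 60.6
```

```bash
python3 s.py
```

```text
t 13.35 eef [ 0.5303 -0.0562 -0.0233] psi -34.2 tilt [-0.0007 -0.0021] F [-0.6 -2.3 -0.4] M [-0.61 -0.25  0.34] tau_z about bolt 0.63 ringxy [ 0.6392 -0.1302]
```

Seated, and the bolt is turning at about 0.5 Nm. Swinging back now.

Emit:
{"name": "send_rows", "arguments": {"motion": "1 -0.09 -1.58 0 -0.12; 1 -0.38 -3.13 0 -0.24; 1 -0.84 -4.64 0 -0.36; 1 -1.49 -6.08 0 -0.48; 1 -2.30 -7.44 0 -0.6"}}

```text
clock: 13.85
eef_pos: [0.5075, -0.1309, -0.0232]
tool_rot: [-0.005, 1.0, -0.0, -0.0]
ft_force: [1.0, -0.2, 0.0]
grip_width: 0.0197
grasp_force: 60.7
```

```bash
python3 s.py
```

```text
t 13.85 eef [ 0.5075 -0.1309 -0.0232] psi 0.6 tilt [-0.0004 -0.0002] F [ 1.  -0.2  0. ] M [-0.05 -0.42 -0.06] tau_z about bolt -0.04 ringxy [ 0.6392 -0.1294]
```

Emit:
{"name": "send_rows", "arguments": {"motion": "1 -0.07 -1.31 0 -0.1; 1 -0.26 -2.62 0 -0.2; 1 -0.59 -3.89 0 -0.3; 1 -1.04 -5.13 0 -0.4; 1 -1.31 -5.73 0 -0.45"}}

```text
clock: 14.35
eef_pos: [0.5208, -0.1882, -0.0234]
tool_rot: [-0.227, 0.974, 0.0, -0.001]
ft_force: [-1.8, 0.7, 1.1]
grip_width: 0.0202
grasp_force: 60.7
```

```bash
python3 s.py
```

```text
t 14.35 eef [ 0.5208 -0.1882 -0.0234] psi 26.2 tilt [-0.0013  0.0004] F [-1.8  0.7  1.1] M [ 0.1  -0.02 -0.02] tau_z about bolt -0.21 ringxy [ 0.6389 -0.13  ]
```

Emit:
{"name": "send_rows", "arguments": {"motion": "1 -0.09 1.58 0 0.12; 1 -0.38 3.13 0 0.24; 1 -0.84 4.64 0 0.36; 1 -1.49 6.08 0 0.48; 1 -2.30 7.44 0 0.6"}}

```text
clock: 14.85
eef_pos: [0.509, -0.1108, -0.0232]
tool_rot: [0.074, 0.997, -0.001, 0.0]
ft_force: [0.1, -1.8, 0.5]
grip_width: 0.0204
grasp_force: 60.5
```

```bash
python3 s.py
```

```text
t 14.85 eef [ 0.509  -0.1108 -0.0232] psi -8.5 tilt [-0.0001 -0.0016] F [ 0.1 -1.8  0.5] M [-0.52 -0.46  0.22] tau_z about bolt 0.46 ringxy [ 0.6392 -0.1303]
```

Emit:
{"name": "send_rows", "arguments": {"motion": "1 -0.07 1.31 0 0.1; 1 -0.26 2.62 0 0.2; 1 -0.59 3.89 0 0.3; 1 -1.04 5.13 0 0.4; 1 -1.31 5.73 0 0.45"}}

```text
clock: 15.35
eef_pos: [0.5305, -0.056, -0.0233]
tool_rot: [0.294, 0.956, -0.001, 0.0]
ft_force: [-0.1, -3.5, -0.7]
grip_width: 0.02
grasp_force: 60.6
```

```bash
python3 s.py
```

```text
t 15.35 eef [ 0.5305 -0.056  -0.0233] psi -34.2 tilt [-0.0004 -0.0026] F [-0.1 -3.5 -0.7] M [-0.82 -0.13  0.14] tau_z about bolt 0.53 ringxy [ 0.6395 -0.13  ]
```

Emit:
{"name": "send_rows", "arguments": {"motion": "1 -0.09 -1.58 0 -0.12; 1 -0.38 -3.13 0 -0.24; 1 -0.84 -4.64 0 -0.36; 1 -1.49 -6.08 0 -0.48; 1 -2.30 -7.44 0 -0.6"}}

```text
clock: 15.85
eef_pos: [0.5074, -0.1309, -0.0232]
tool_rot: [-0.005, 1.0, -0.0, -0.0]
ft_force: [1.3, -0.3, 0.2]
grip_width: 0.0202
grasp_force: 60.7
```

Emit:
{"name": "send_rows", "arguments": {"motion": "1 -0.07 -1.31 0 -0.1; 1 -0.26 -2.62 0 -0.2; 1 -0.59 -3.89 0 -0.3; 1 -1.04 -5.13 0 -0.4; 1 -1.31 -5.73 0 -0.45"}}

```text
clock: 16.35
eef_pos: [0.5208, -0.1882, -0.0234]
tool_rot: [-0.227, 0.974, 0.0, -0.0]
ft_force: [-0.5, -0.3, 2.3]
grip_width: 0.0205
grasp_force: 60.7
```

Emit:
{"name": "send_rows", "arguments": {"motion": "1 -0.09 1.58 0 0.12; 1 -0.38 3.13 0 0.24; 1 -0.84 4.64 0 0.36; 1 -1.04 5.13 0 0.4"}}

```text
clock: 16.75
eef_pos: [0.5077, -0.1369, -0.0231]
tool_rot: [-0.027, 1.0, -0.001, -0.0]
ft_force: [-0.8, -4.3, -0.1]
grip_width: 0.0202
grasp_force: 60.6
```

```bash
python3 s.py
```

```text
t 16.75 eef [ 0.5077 -0.1369 -0.0231] psi 3.1 tilt [-0.0004 -0.0023] F [-0.8 -4.3 -0.1] M [-0.72 -0.04 -0.01] tau_z about bolt 0.54 ringxy [ 0.6392 -0.1299]
```

Emit:
{"name": "send_rows", "arguments": {"motion": "1 -0.04 1.05 0 0.08; 1 -0.17 2.10 0 0.16; 1 -0.38 3.13 0 0.24; 1 -0.59 3.89 0 0.3"}}

```text
clock: 17.15
eef_pos: [0.5116, -0.098, -0.0232]
tool_rot: [0.123, 0.992, -0.001, -0.0]
ft_force: [-0.7, -2.6, 0.0]
grip_width: 0.0203
grasp_force: 60.6
```

```bash
python3 s.py
```

```text
t 17.15 eef [ 0.5116 -0.098  -0.0232] psi -14.1 tilt [-0.0004 -0.0018] F [-0.7 -2.6  0. ] M [-0.49 -0.14  0.23] tau_z about bolt 0.59 ringxy [ 0.6393 -0.1301]
```

Emit:
{"name": "send_rows", "arguments": {"motion": "1 -0.04 1.05 0 0.08; 1 -0.17 2.10 0 0.16; 1 -0.26 2.62 0 0.2; 1 -0.26 2.62 0 0.2"}}

```text
clock: 17.55
eef_pos: [0.5207, -0.0731, -0.0233]
tool_rot: [0.22, 0.976, -0.001, 0.0]
ft_force: [-0.5, -2.1, -0.7]
grip_width: 0.0202
grasp_force: 60.7
```

```bash
python3 s.py
```

```text
t 17.55 eef [ 0.5207 -0.0731 -0.0233] psi -25.4 tilt [-0.0002 -0.0016] F [-0.5 -2.1 -0.7] M [-0.46 -0.15 -0.04] tau_z about bolt 0.23 ringxy [ 0.6397 -0.1295]
```

Emit:
{"name": "send_rows", "arguments": {"motion": "1 -0.04 1.05 0 0.08; 1 -0.12 1.84 0 0.14; 1 -0.12 1.84 0 0.14"}}

```text
clock: 17.85
eef_pos: [0.5297, -0.0571, -0.0233]
tool_rot: [0.287, 0.958, -0.001, 0.0]
ft_force: [-1.5, -2.6, 1.3]
grip_width: 0.0205
grasp_force: 60.7
```

```bash
python3 s.py
```

```text
t 17.85 eef [ 0.5297 -0.0571 -0.0233] psi -33.4 tilt [-0.0002 -0.0013] F [-1.5 -2.6  1.3] M [-0.58 -0.06  0.03] tau_z about bolt 0.43 ringxy [ 0.6397 -0.1296]
```

Emit:
{"name": "send_rows", "arguments": {"motion": "1 -0.09 -1.58 0 -0.12; 1 -0.38 -3.13 0 -0.24; 1 -0.84 -4.64 0 -0.36; 1 -1.49 -6.08 0 -0.48; 1 -2.30 -7.44 0 -0.6"}}

```text
clock: 18.35
eef_pos: [0.5075, -0.1323, -0.0232]
tool_rot: [-0.011, 1.0, 0.0, 0.0]
ft_force: [0.8, -0.4, 1.1]
grip_width: 0.0202
grasp_force: 60.7
```

Emit:
{"name": "send_rows", "arguments": {"motion": "1 -0.07 -1.31 0 -0.1; 1 -0.26 -2.62 0 -0.2; 1 -0.59 -3.89 0 -0.3; 1 -1.04 -5.13 0 -0.4; 1 -1.31 -5.73 0 -0.45"}}

```text
clock: 18.85
eef_pos: [0.5214, -0.1895, -0.0234]
tool_rot: [-0.233, 0.973, 0.001, -0.0]
ft_force: [-1.1, -0.1, -0.3]
grip_width: 0.0202
grasp_force: 60.7
```

Emit:
{"name": "send_rows", "arguments": {"motion": "1 -0.09 1.58 0 0.12; 1 -0.38 3.13 0 0.24; 1 -0.84 4.64 0 0.36; 1 -1.04 5.13 0 0.4; 1 -1.04 5.13 0 0.4"}}

```text
clock: 19.35
eef_pos: [0.5078, -0.1385, -0.0231]
tool_rot: [-0.034, 0.999, -0.001, 0.0]
ft_force: [-0.2, -2.4, 0.3]
grip_width: 0.0197
grasp_force: 60.7
```

```bash
python3 s.py
```

```text
t 19.35 eef [ 0.5078 -0.1385 -0.0231] psi 3.9 tilt [ 0.0001 -0.0012] F [-0.2 -2.4  0.3] M [-0.51 -0.1   0.06] tau_z about bolt 0.37 ringxy [ 0.6392 -0.1296]
```

Emit:
{"name": "send_rows", "arguments": {"motion": "1 -0.04 1.05 0 0.08; 1 -0.17 2.10 0 0.16; 1 -0.26 2.62 0 0.2; 1 -0.26 2.62 0 0.2"}}

```text
clock: 19.75
eef_pos: [0.5087, -0.1123, -0.0234]
tool_rot: [0.066, 0.998, -0.0, -0.0]
ft_force: [-0.6, -2.9, 0.4]
grip_width: 0.0202
grasp_force: 60.6
```

```bash
python3 s.py
```

```text
t 19.75 eef [ 0.5087 -0.1123 -0.0234] psi -7.5 tilt [-0.0004 -0.0008] F [-0.6 -2.9  0.4] M [-0.72 -0.05  0.06] tau_z about bolt 0.45 ringxy [ 0.6393 -0.1296]
```

Emit:
{"name": "send_rows", "arguments": {"motion": "1 -0.04 1.05 0 0.08; 1 -0.17 2.10 0 0.16; 1 -0.26 2.62 0 0.2; 1 -0.26 2.62 0 0.2"}}

```text
clock: 20.15
eef_pos: [0.515, -0.0866, -0.0234]
tool_rot: [0.165, 0.986, -0.0, -0.0]
ft_force: [-0.6, -1.3, 1.2]
grip_width: 0.0202
grasp_force: 60.7
```

```bash
python3 s.py
```

```text
t 20.15 eef [ 0.515  -0.0866 -0.0234] psi -19.0 tilt [-0.0002 -0.0005] F [-0.6 -1.3  1.2] M [-0.58 -0.1  -0.03] tau_z about bolt 0.17 ringxy [ 0.6395 -0.1295]
```

Emit:
{"name": "send_rows", "arguments": {"motion": "1 -0.04 1.05 0 0.08; 1 -0.17 2.10 0 0.16; 1 -0.26 2.62 0 0.2; 1 -0.26 2.62 0 0.2"}}

```text
clock: 20.55
eef_pos: [0.526, -0.0628, -0.0235]
tool_rot: [0.263, 0.965, -0.0, -0.0]
ft_force: [-2.0, -3.4, 0.4]
grip_width: 0.02
grasp_force: 60.7
```

```bash
python3 s.py
```

```text
t 20.55 eef [ 0.526  -0.0628 -0.0235] psi -30.5 tilt [-0.0005 -0.0007] F [-2.  -3.4  0.4] M [-0.7  -0.08  0.08] tau_z about bolt 0.6 ringxy [ 0.6395 -0.1296]
```

```bash
cat > s2.py <<'E'
from h import *
L=.1317;v=[]
for k in range(4):
    o=bot.get_obs();T=tool();x=T[:3,0];F=o['ft_force'];r=L*x
    v.append([r[0]*F[1]-r[1]*F[0]+o['ft_torque'][2],F[2]]);vision.camera('side')
print('tau',np.round(v,2).tolist(),np.mean(v,0).round(2),'psi',np.degrees(np.arctan2(-x[1],-x[0])).round(1),'z',T[2,3].round(4),'ringxy',(T[:2,3]-L*x[:2]).round(4))
E
python3 s2.py
```

```text
tau [[0.6, 0.41], [0.46, 1.16], [0.36, 0.09], [0.44, 0.24]] [0.46 0.48] psi -30.5 z -0.0234 ringxy [ 0.6394 -0.1297]
```

Emit:
{"name": "send_rows", "arguments": {"motion": "1 -0.09 -1.58 0 -0.12; 1 -0.38 -3.13 0 -0.24; 1 -0.84 -4.64 0 -0.36; 1 -1.49 -6.08 0 -0.48; 1 -2.30 -7.44 0 -0.6"}}

```text
clock: 21.25
eef_pos: [0.5077, -0.1385, -0.0233]
tool_rot: [-0.036, 0.999, 0.001, 0.0]
ft_force: [1.3, -0.9, -0.2]
grip_width: 0.0202
grasp_force: 60.7
```

Emit:
{"name": "send_rows", "arguments": {"motion": "1 -0.07 -1.31 0 -0.1; 1 -0.26 -2.62 0 -0.2; 1 -0.59 -3.89 0 -0.3; 1 -1.04 -5.13 0 -0.4; 1 -1.04 -5.13 0 -0.4"}}

```text
clock: 21.75
eef_pos: [0.5216, -0.1891, -0.0236]
tool_rot: [-0.23, 0.973, 0.001, 0.0]
ft_force: [-1.1, -0.3, 0.0]
grip_width: 0.0202
grasp_force: 60.7
```

Emit:
{"name": "send_rows", "arguments": {"motion": "1 -0.09 1.58 0 0.12; 1 -0.38 3.13 0 0.24; 1 -0.84 4.64 0 0.36; 1 -1.04 5.13 0 0.4; 1 -1.04 5.13 0 0.4"}}

```text
clock: 22.25
eef_pos: [0.5077, -0.1378, -0.0232]
tool_rot: [-0.033, 0.999, -0.001, -0.0]
ft_force: [-1.3, -3.7, 0.6]
grip_width: 0.0201
grasp_force: 60.7
```

```bash
python3 s2.py
```

```text
tau [[0.3, 0.63], [0.44, 1.35], [0.33, 0.57], [0.5, 1.78]] [0.39 1.08] psi 3.8 z -0.0234 ringxy [ 0.6391 -0.1294]
```

Emit:
{"name": "send_rows", "arguments": {"motion": "1 -0.04 1.05 0 0.08; 1 -0.17 2.10 0 0.16; 1 -0.17 2.10 0 0.16"}}

```text
clock: 22.75
eef_pos: [0.5082, -0.117, -0.0235]
tool_rot: [0.047, 0.999, -0.0, -0.0]
ft_force: [-1.3, -4.7, 1.8]
grip_width: 0.0202
grasp_force: 60.7
```

```bash
python3 s2.py
```

```text
tau [[0.55, 1.75], [0.44, 0.63], [0.5, 1.18], [0.61, 0.87]] [0.52 1.11] psi -5.3 z -0.0235 ringxy [ 0.6393 -0.1296]
```

Emit:
{"name": "send_rows", "arguments": {"motion": "1 -0.04 1.05 0 0.08; 1 -0.12 1.84 0 0.14; 1 -0.12 1.84 0 0.14"}}

```text
clock: 23.25
eef_pos: [0.5112, -0.0992, -0.0235]
tool_rot: [0.116, 0.993, -0.001, -0.0]
ft_force: [-2.3, -5.1, 0.5]
grip_width: 0.0201
grasp_force: 60.6
```

```bash
python3 s2.py
```

```text
tau [[0.81, 0.54], [0.82, 0.9], [0.71, 0.36], [0.85, -0.01]] [0.8  0.45] psi -13.3 z -0.0235 ringxy [ 0.6393 -0.1298]
```

Emit:
{"name": "send_rows", "arguments": {"motion": "1 -0.03 0.92 0 0.07; 1 -0.07 1.31 0 0.1; 1 -0.07 1.31 0 0.1"}}

```text
clock: 23.75
eef_pos: [0.5148, -0.0869, -0.0235]
tool_rot: [0.166, 0.986, -0.001, -0.0]
ft_force: [-2.2, -6.3, 0.6]
grip_width: 0.0204
grasp_force: 60.6
```

```bash
python3 s2.py
```

```text
tau [[1.08, 0.55], [0.96, 0.65], [0.85, -0.01], [0.95, -0.23]] [0.96 0.24] psi -19.0 z -0.0236 ringxy [ 0.6393 -0.13  ]
```

Torque has risen to 0.96 Nm, so the bolt is pulling up. One small step more, then ease off, since the play has to unload before lifting.

Emit:
{"name": "send_rows", "arguments": {"motion": "1 -0.01 0.66 0 0.05; 1 -0.01 0.66 0 0.05; 1 -0.01 0.66 0 0.05"}}

```text
clock: 24.25
eef_pos: [0.517, -0.0809, -0.0236]
tool_rot: [0.19, 0.982, -0.001, -0.0]
ft_force: [-1.6, -5.0, 0.3]
grip_width: 0.0201
grasp_force: 60.6
```

```bash
python3 s2.py
```

```text
tau [[0.94, 0.31], [1.12, 0.15], [1.15, 0.31], [1.08, 0.53]] [1.07 0.32] psi -21.9 z -0.0236 ringxy [ 0.6392 -0.1301]
```

1.07 Nm, firmly tight. Now I back off through the play.

Emit:
{"name": "send_rows", "arguments": {"motion": "1 -0.07 -1.31 0 -0.1; 1 -0.26 -2.62 0 -0.2; 1 -0.45 -3.4 0 -0.26; 1 -0.45 -3.4 0 -0.26"}}

```text
clock: 24.85
eef_pos: [0.5087, -0.1132, -0.0234]
tool_rot: [0.062, 0.998, 0.001, 0.0]
ft_force: [-0.6, 0.6, 1.4]
grip_width: 0.0203
grasp_force: 60.7
```

```bash
python3 s2.py;python3 s.py
```

```text
tau [[-0.14, 1.38], [0.05, -0.79], [0.05, 0.78], [0.07, 0.55]] [0.01 0.48] psi -7.1 z -0.0235 ringxy [ 0.6393 -0.1292]
t 25.05 eef [ 0.5087 -0.1128 -0.0234] psi -7.1 tilt [-0.0001  0.0003] F [-1.2 -2.5  0.3] M [-0.34 -0.01 -0.2 ] tau_z about bolt 0.15 ringxy [ 0.6394 -0.1291]
```

Torque is near zero. Lifting gently.

Emit:
{"name": "send_rows", "arguments": {"motion": "1 0 0 -0.3 0; 1 0 0 -0.6 0; 1 0 0 -0.9 0; 1 0 0 -0.9 0"}}

```text
clock: 25.45
eef_pos: [0.5085, -0.1128, -0.0142]
tool_rot: [0.062, 0.998, 0.0, -0.0]
ft_force: [0.4, -1.5, -3.1]
grip_width: 0.0198
grasp_force: 60.3
```

```bash
python3 s.py
```

```text
t 25.45 eef [ 0.5085 -0.1128 -0.0142] psi -7.1 tilt [-0.0004  0.0004] F [ 0.4 -1.5 -3.1] M [-0.28  0.07 -0.12] tau_z about bolt 0.06 ringxy [ 0.6392 -0.1291]
```

Emit:
{"name": "send_rows", "arguments": {"motion": "1 0 0 -4 0; 1 0 0 -8 0; 1 0 0 -12 0; 1 0 0 -13.5 0; 1 0 0 -13.5 0"}}

```text
clock: 25.95
eef_pos: [0.5105, -0.1129, 0.1235]
tool_rot: [0.061, 0.998, 0.0, 0.003]
ft_force: [0.5, -0.1, -3.4]
grip_width: 0.0201
grasp_force: 59.4
```

```bash
cat > go.py <<'E'
from h import *
T=tool();x=T[:3,0];print(T[:3,3],np.arctan2(-x[1],-x[0])+.1675,T[:3,:3].T@np.array([.4484-T[0,3],.3048-T[1,3],0])*100)
E
python3 go.py
```

```text
[ 0.51052328 -0.11293898  0.12349179] 0.044549776353868184 [11.28844049 40.69669512 -0.04158155]
```

Emit:
{"name": "send_rows", "arguments": {"motion": "1 2.8 10 0 0.04; 1 5.6 20 0 0.04; 1 5.6 20 0 0.04; 1 5.6 20 0 0.04; 1 5.6 20 0 0.04"}}

```text
clock: 26.45
eef_pos: [0.4747, 0.0972, 0.1185]
tool_rot: [0.078, 0.997, 0.001, -0.003]
ft_force: [-0.8, 0.6, -3.1]
grip_width: 0.0201
grasp_force: 59.6
```

Emit:
{"name": "send_rows", "arguments": {"motion": "1 6.2 20.4 0 0; 1 6.2 20.4 0 0; 1 6.2 20.4 0 0; 1 6.2 20.4 0 0; 1 6.2 20.4 0 0"}}

```text
clock: 26.95
eef_pos: [0.4478, 0.3078, 0.1186]
tool_rot: [0.079, 0.997, 0.0, -0.002]
ft_force: [0.9, -1.1, -4.2]
grip_width: 0.0199
grasp_force: 59.9
```

```bash
python3 go.py
```

```text
[0.44775766 0.30779376 0.1185774 ] 0.009620847045029829 [-0.11050412 -0.28555327 -0.00052566]
```

Emit:
{"name": "send_rows", "arguments": {"motion": "1 0 0 4 0; 1 0 0 8 0; 1 0 0 12 0; 1 0 0 13.6 0; 1 0 0 13.6 0"}}

```text
clock: 27.45
eef_pos: [0.4463, 0.3009, -0.0195]
tool_rot: [0.082, 0.997, -0.003, -0.004]
ft_force: [-1.7, -0.1, -1.8]
grip_width: 0.0199
grasp_force: 60.1
```

Emit:
{"name": "send_rows", "arguments": {"motion": "1 0 0 0.3 0; 1 0 0 0.6 0; 1 0 0 0.9 0; 1 0 0 1.0 0; 1 0 0 1.0 0"}}

```text
clock: 27.95
eef_pos: [0.4507, 0.304, -0.0245]
tool_rot: [0.082, 0.997, 0.0, 0.001]
ft_force: [-1.4, -0.5, 1.1]
grip_width: 0.0201
grasp_force: 60.5
```

Emit:
{"name": "send_rows", "arguments": {"motion": "1 0 0 0.1 0; 1 0 0 0.2 0; 1 0 0 0.2 0; 1 0 0 0.2 0"}}

```text
clock: 28.35
eef_pos: [0.4504, 0.304, -0.0271]
tool_rot: [0.082, 0.997, 0.0, 0.0]
ft_force: [-1.2, 0.7, 2.1]
grip_width: 0.0203
grasp_force: 60.5
```

Emit:
{"name": "send_rows", "arguments": {"motion": "-1 0 0 0 0; -1 0 0 0 0; -1 0 0 0 0; -1 0 0 0 0; -1 0 0 0 0"}}

```text
clock: 28.85
eef_pos: [0.4499, 0.3035, -0.0275]
tool_rot: [0.082, 0.997, -0.0, -0.0]
ft_force: [0.8, -0.3, 0.4]
grip_width: 0.0857
grasp_force: 0.0
```

Emit:
{"name": "send_rows", "arguments": {"motion": "-1 0 0 0 0; -1 0 0 -4 0; -1 0 0 -8 0; -1 0 0 -12 0; -1 0 0 -15 0"}}

```text
clock: 29.35
eef_pos: [0.4506, 0.304, 0.1254]
tool_rot: [0.082, 0.997, 0.001, 0.001]
ft_force: [0.5, -0.0, 0.1]
grip_width: 0.0856
grasp_force: 0.0
```

Emit:
{"name": "send_rows", "arguments": {"motion": "-1 6 0 -5 0; -1 12 0 -5 0; -1 12 0 -5 0; -1 12 0 -5 0"}}

```text
clock: 29.75
eef_pos: [0.3286, 0.3237, 0.1742]
tool_rot: [0.08, 0.997, 0.001, 0.0]
ft_force: [-0.0, -0.2, 0.4]
grip_width: 0.0851
grasp_force: 0.0
```

```bash
python3 - <<'E'
from h import *
o=np.zeros((450,800,3),np.uint8)
im,c=cam('side');o[:, :450]=cv2.resize(im[180:340,170:330],(450,450),interpolation=cv2.INTER_CUBIC)
im,c=cam('scene');o[:350,450:]=cv2.resize(im[110:230,230:350],(350,350),interpolation=cv2.INTER_CUBIC)
save((255*(o/255.)**.6).astype(np.uint8),'fin.png');print(bot.get_obs()['clock'],tool()[:3,3])
E
```

```text
29.85 [0.33136258 0.32356724 0.17313668]
```

View pics/fin.png

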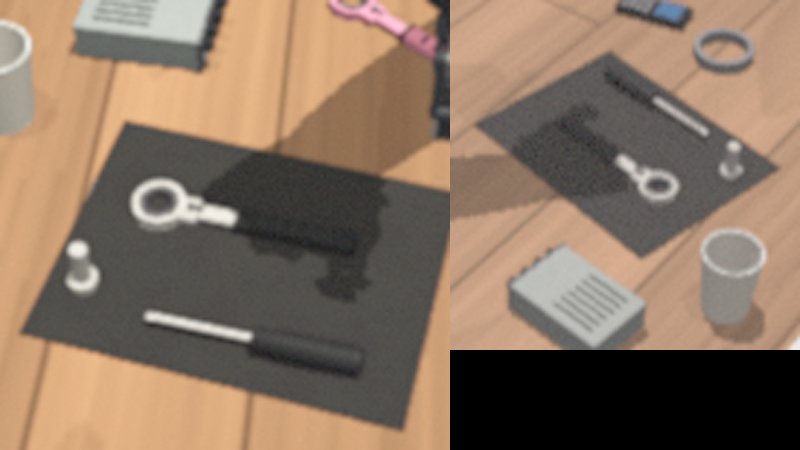

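The spanner lies flat on the mat, with its ring at (160,203) in the side crop. It is released, and the screwdriver and spare bolt are undisturbed.

```bash
python3 -c "
from h import *
print(workorder.job_done())"
```

```text
the job is handed in; nothing more can be done
None
```

The bolt is tightened to about 1.07 Nm measured at the handle, the spanner is lying flat back on the mat and released, and the job was handed in at about 30 s; no verdict came back.

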